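Set the mitre guide one hole over by its spring index pin

ROBOT

A 6-joint arm with a two-finger parallel gripper is mounted at the origin on a cart in front of the work surface, level with it; the furniture and walls round the work are solid. World frame = base frame: x ahead of the robot, y to its left, z up, the work surface at z = 0. Lengths are in m, angles in degrees, forces in N, time in s.
With the tool pointing down it reaches from about 0.325 to 0.85 m from the base axis. Payload 15.5 kg.
Tool frame: the origin (TCP) lies at the very end of the fingers, on their centre line; the grasp point (between the pads) lies arm.grip_depth behind it (arm.grip_depth is the distance from the TCP to the grasp point, in m); z points along the fingers, y is the direction in which the jaws open and shut (so a half turn about z gives the same grasp; the last joint's range is limited). The gripper opens to 91 mm and grips with 3 to 60 N. Pads are 32 mm wide; open, the fingers measure 118 mm over their backs; the gripper's body (76 mm by 178 mm) begins 60 mm behind the grasp point.
Start: joints at [-79.842, 28.281, 77.091, -0, 74.628, -5.472], TCP at [0.168, -0.602, 0.175] pointing down, gripper open.
Joint ranges: [-166.48, 166.48], [-47.26, 123.95], [12.59, 153.08], [-70.14, 250.14], [6.76, 159.57], [-176.63, 176.63]. Speed limits (degrees/s): [108.29, 108.29, 147.25, 172.46, 172.46, 172.46].

INTERFACE

Orientations are given as a 3x3 rotation matrix whose columns are the frame's x, y, z axes.
In Python, from rig import arm gives the robot as it stands. Calls block until the motion is done:
- arm.move_to(position, orientation): joint-space move of the TCP to a pose.
- arm.move_l(position, orientation=None, feed=0.15): straight line of the TCP; orientation=None keeps the orientation; feed is the mean speed in m/s.
- arm.move_joints(angles): joint-space move.
- arm.grip(opening): finger opening in m; the grip force is fixed at half the most; returns when the fingers have stopped.
- arm.sleep(seconds).
- arm.solve_ik(position, orientation): joint angles nearest the present ones, or None.
- arm.snapshot(name): name is "scene" or "side" or "wrist"; returns the picture (400x640x3 uint8, red, green, blue); there is no depth.
- arm.get_calibration(name): a dict with "intrinsics" (3x3 intrinsics, pixels), "cam_to_world" (4x4, takes a point from camera to world coordinates). Camera axes: x right, y down, z forward; pixel columns grow to the right and rows downward; lengths in m; the calibration is good to about 2 mm. A picture is of the moment at which its call begins: read the wrist's pose just before it. get_calibration takes no time and is no camera call; for the wrist camera it gives the pose at the moment of the call.
A pose or a line that the arm cannot do raises arm.Unreachable and nothing moves.
- arm.sign_off(): hands the job in, once; it reports no verdict.
Readings, each from a call of its own:
- arm.current_t(): time.
- arm.current_joint_positions(): joint angles.
- arm.current_dq(): joint speeds.
- arm.current_tau(): joint torques, N m.
- arm.current_ee_pos(): TCP position.
- arm.current_tool_rot(): TCP orientation.
- arm.current_force(): force on the tool from outside, world axes, zero at the start.
- arm.current_torque(): the same for the moment, N m.
- arm.current_width(): finger opening in m.
Only numpy, scipy, OpenCV 4.12 (cv2) and the standard library are available. Lean on these libraries where they do the work, as an engineer would, in place of code of your own. Each camera call takes 0.05 s, during which the arm holds its last target.

TASK

The mitre guide's swing arm is pinned square to the fence: set it for the outside mitre on the long wooden strip. Hook a fingertip through the pull ring at the arm's front end, lift the spring pin, swing the front end exactly one hole towards the side where the long strip lies (the short off-cut lies on the other), let the pin drop fully home there and take the finger out of the ring. Grip nothing, go gently on the ring, and leave the strip, the off-cut and the other things on the bench where they lie.

Things in the scene. Friction and masses are not known exactly. Their poses are not given: they have to be found in the camera images.
- mitre_base: Mitre guide, fixed on the worktop: deck 218 mm deep (x -108 to +110) and 300 mm wide, top 20 mm above the worktop. Origin on the worktop under the middle; x points from the index plate (robot's side) to the fence, y to the left, z up. Fence 34 mm high, front face at x = +85. The front is a bare metal index plate with five 10 mm holes on a 182 mm radius about the pivot, 22.5 degrees apart.
- pivot (a point): The vertical axis on which the swing arm turns, in the gap of the fence, at deck level (20 mm above the worktop), at x = +97 mm, y = 0 of mitre_base. Its axes are those of mitre_base. The middle hole of the plate lies 182 mm straight in front of it (towards -x).
- swing_arm (a joint): Angle of the swing arm, rad: 0 = square to the fence, pin in the middle hole (start); positive = its front end is to the right (mitre_base -y), negative = to the left. Holes at -0.785, -0.393, 0, 0.393, 0.785; stops at +-0.83. With the pin lifted it turns easily (about 0.6 N at the ring) and stays where it is left; with the pin in a hole it plays less than 0.01 rad each way.
- front_block (a point): Centre of the top of the block at the arm's front end, on the pin's axis, 182 mm from the pivot, 51 mm above the worktop. The block is 42 mm along and 34 mm across the arm; on it stands the plunger barrel, 17 mm thick, up to 71 mm above the worktop. Behind it the arm is a slotted steel bar 24 mm wide, its top 58 mm above the worktop. x points along the arm to the pivot.
- index_pin (a joint): Height of the spring pin, m: 0 = fully home, 8 mm deep in a hole; 0.008 = its nose rests on the plate; more = clear; 0.016 = top stop. A spring presses it down, 4 N at 0, 7 N at 0.014. Its nose is round, 8 mm thick: let go within 3 mm of a hole it drops in and centres; elsewhere it rests on the plate, and drops in when the arm is pushed on over a hole.
- pull_ring: Steel pull ring on top of the pin: rigid rounded square of 6 mm wire, opening 46 mm across the arm, 44 mm high. Origin: middle of the opening, 171 mm from the pivot, 101 mm above the worktop with the pin home; rises with the pin, swings with the arm. x along the arm to the pivot, y across, z up. The ring faces along the arm; its top leans 25 degrees from upright, away from the robot.
- ring_top (a point): Middle of the underside of the ring's top wire, 20 mm above the middle of the opening and 9 mm nearer the pivot. A finger (or both, shut) tilted 30 to 50 degrees from vertical, tip away from the robot, passes through the ring under this wire; 20 mm are free beyond and below. Raised straight up it lifts the ring; moved sideways it takes the arm along by the ring's sides.
- strip_mid (a point): Centre of the long strip of frame moulding, pale wood, 165 x 22 x 14 mm, loose, lying on the deck along the fence on the left or right half. Its y axis runs along its length.
- offcut_mid (a point): Centre of the short off-cut of the same moulding, 45 x 22 x 14 mm, loose, on the other half of the deck along the fence.
- pencil: Green pencil, 112 mm long, 7 mm thick, loose on the deck under the arm, between fence and index plate. Bystander.
- binder_clip: Black binder clip, 24 x 32 x 37 mm, loose on the deck, near its left end. Bystander.
- eraser: Blue and white eraser, 52 x 22 x 13 mm, loose on the worktop in front of the guide to the left. Bystander.
- screwdriver: Small screwdriver, red handle, 146 mm long, 16 mm thick, loose on the worktop right of the guide, along it. Bystander.
- masking_tape: Roll of masking tape, 96 mm diameter, 25 mm high, loose, left of the guide. Bystander.
- spool_1: Shorter thread spool, 32 mm diameter, 52 mm high, loose, standing left behind. Bystander.
- spool_3: Taller thread spool, 32 mm diameter, 60 mm high, loose, standing left behind. Bystander.

How it is judged (in metres and radians):
On the way:
1. the pin is lifted out of the middle hole by the ring, the arm still square (value of joint index_pin above 0.007 m and contact force between the fingers and pull_ring above 0.5 N and value of joint swing_arm between -0.1 and 0.1 rad), for 0.05 s.
At the end, for the whole second after the job is handed in: The arm stands at rest within 0.03 rad of the first hole from the middle on the side where the long strip lies, and the pin is home in it (within 2 mm of its lower stop) (((y of strip_mid in the frame of mitre_base above 0 m and value of joint swing_arm between -0.4227 and -0.3627 rad) or (y of strip_mid in the frame of mitre_base below 0 m and value of joint swing_arm between 0.3627 and 0.4227 rad)) and value of joint index_pin below 0.002 m and velocity of joint swing_arm between -0.05 and 0.05 rad/s); the robot touches nothing.
It fails at once if the long strip or the off-cut is shifted by more than 10 mm (distance of any of strip_mid, offcut_mid from where it was at the start of the episode above 0.01 m).
It fails at once if the ring is gripped, or pulled hard (more than 30 N) (contact force between the fingers and pull_ring above 30 N).
It fails at once if a bystander (pencil, binder clip, eraser, screwdriver, masking tape, spools) is lifted or shifted by more than 30 mm (distance of any of pencil, binder_clip, eraser, screwdriver, masking_tape, spool_1, spool_3 from where it was at the start of the episode above 0.03 m).
It also fails if it takes over 54 s, if anything falls off the work surface, if the arm or the gripper's body presses on something with over 40 N, if the wrist force passes 120 N, or if a joint passes its speed limit or range.

## Working session

There is one attempt and no reset: what is moved stays moved. The work goes in short steps, each a Python script; the robot and the scene stay as the last script left them, time stands still between calls to the robot, and variables do not carry over. Pictures are saved under pics/ and viewed, and the job is handed in when it is done.

```bash
ls; mkdir -p pics
python3 - <<'E'
from rig import arm
import cv2
print(arm.current_t(),arm.grip_depth,arm.current_width())
for n in ["scene","side","wrist"]:
    c=arm.get_calibration(n);print(n,c)
    cv2.imwrite(f"pics/{n}0.png",arm.snapshot(n)[:,:,::-1])
E
```

```text
pics
0.0 0.0188 0.09106313797273538
scene {'intrinsics': array([[465.81220975,   0.        , 313.52027685],
       [  0.        , 465.81220975, 199.60777523],
       [  0.        ,   0.        ,   1.        ]]), 'cam_to_world': array([[ 1.08640529e-01, -7.66769866e-01,  6.32662001e-01,
        -2.20039256e-01],
       [-9.94079871e-01, -8.47994947e-02,  6.79283187e-02,
        -2.70103569e-04],
       [ 1.56403019e-03, -6.36296329e-01, -7.71443151e-01,
         1.00017437e+00],
       [ 0.00000000e+00,  0.00000000e+00,  0.00000000e+00,
         1.00000000e+00]])}
side {'intrinsics': array([[490.63163815,   0.        , 320.03834826],
       [  0.        , 490.63163815, 198.14087998],
       [  0.        ,   0.        ,   1.        ]]), 'cam_to_world': array([[ 0.99984615, -0.01481393, -0.00939269,  0.54012094],
       [-0.00678865, -0.82056011,  0.57151992, -0.60680577],
       [-0.01617373, -0.57136823, -0.82053443,  1.05546453],
       [ 0.        ,  0.        ,  0.        ,  1.        ]])}
wrist {'intrinsics': array([[326.06758397,   0.        , 326.57197891],
       [  0.        , 326.06758397, 199.09386382],
       [  0.        ,   0.        ,   1.        ]]), 'cam_to_world': array([[ 2.68535685e-01, -9.24073908e-01, -2.71985290e-01,
         2.44720929e-01],
       [-9.63269504e-01, -2.57805329e-01, -7.51550138e-02,
        -5.81472870e-01],
       [-6.70469816e-04,  2.82176939e-01, -9.59362145e-01,
         3.84663041e-01],
       [ 0.00000000e+00,  0.00000000e+00,  0.00000000e+00,
         1.00000000e+00]])}
```

View pics/scene0.png

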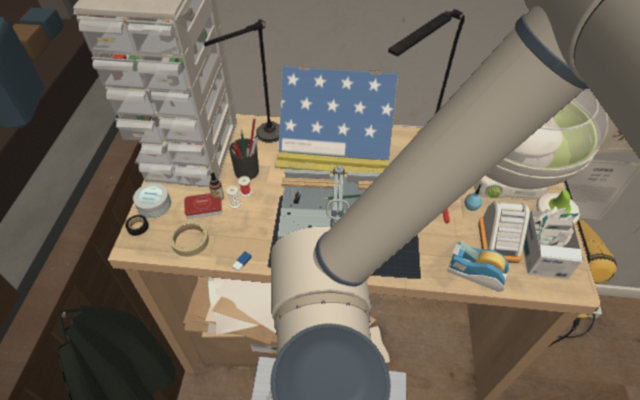

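View pics/side0.png

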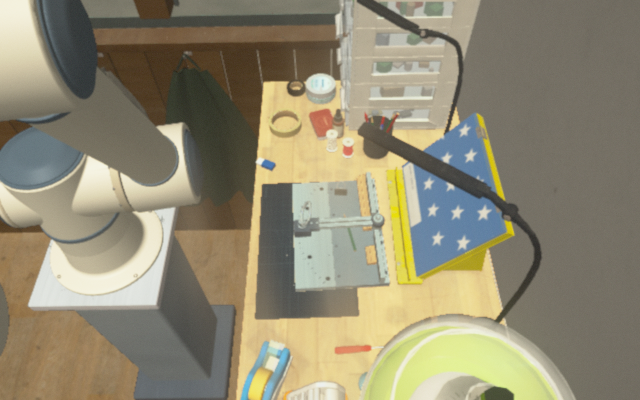

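The scene view is partly blocked by the arm. The side view shows the guide around px (340,230). I'll enlarge it.

Run:
```python
import cv2
i=cv2.imread("pics/side0.png")[150:310,250:410]
cv2.imwrite("pics/side0c.png",cv2.resize(i,(800,600) if 0 else (600,600),interpolation=cv2.INTER_CUBIC))
i=cv2.imread("pics/scene0.png")[155:280,260:430]
cv2.imwrite("pics/scene0c.png",cv2.resize(i,None,fx=4.5,fy=4.5,interpolation=cv2.INTER_CUBIC))
```

```text
(no output)
```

View pics/side0c.png

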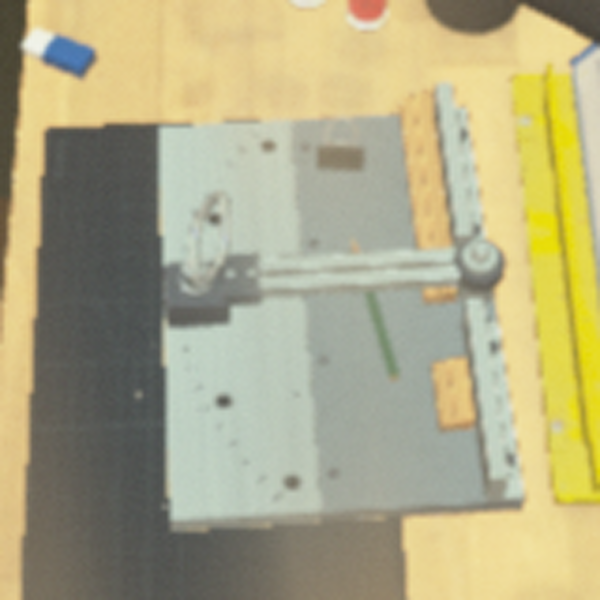

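View pics/scene0c.png

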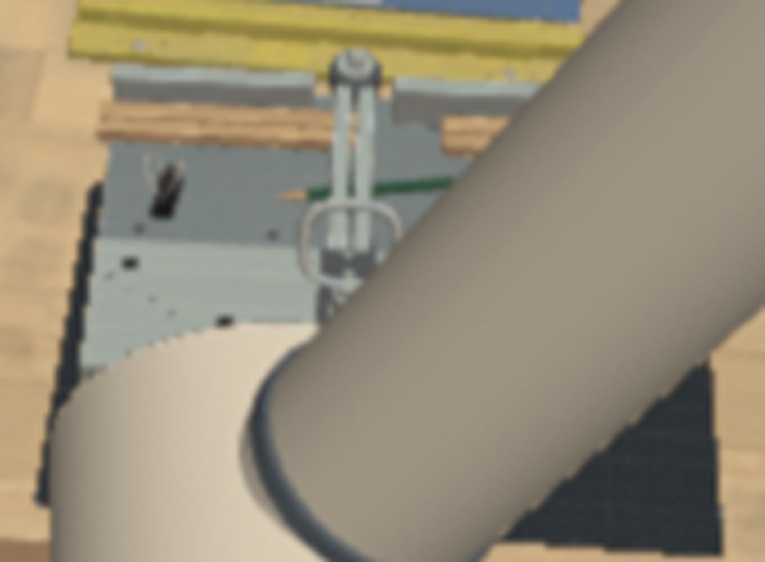

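View pics/wrist0.png

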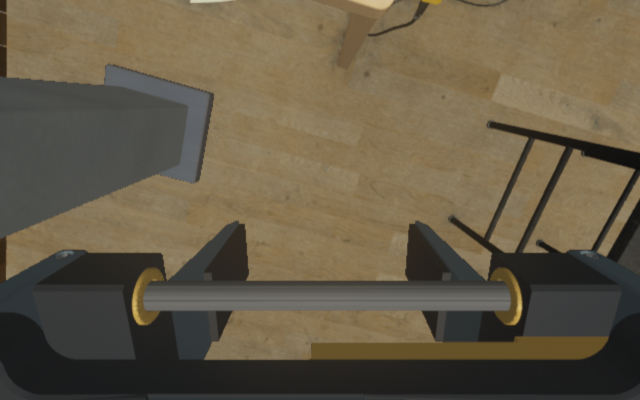

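Both views agree: the long strip lies on the left (+y) half and the off-cut on the right. The target is therefore swing_arm = -0.393. Next I fit the guide's pose from the holes and corners.

```bash
cat > h.py <<'E'
import numpy as np
def proj(c,P):
    T=np.linalg.inv(c["cam_to_world"]);q=(T[:3,:3]@np.asarray(P,float).T).T+T[:3,3]
    q=q@c["intrinsics"].T; return q[:,:2]/q[:,2:]
def ray(c,uv,z):
    T=c["cam_to_world"];d=T[:3,:3]@np.linalg.solve(c["intrinsics"],[uv[0],uv[1],1]);o=T[:3,3]
    return o+d*(z-o[2])/d[2]
def hole(a): return [0.097-.182*np.cos(a), .182*np.sin(-a),.02]
def base2w(p,P):
    P=np.asarray(P,float);c,s=np.cos(p[2]),np.sin(p[2])
    return np.c_[p[0]+c*P[:,0]-s*P[:,1],p[1]+s*P[:,0]+c*P[:,1],P[:,2]]
E
python3 - <<'E'
from rig import arm
from h import *
from scipy.optimize import least_squares
cs=arm.get_calibration("side");cc=arm.get_calibration("scene")
s=160/600
S=lambda u,v:(250+u*s-.37,150+v*s-.37)
C=lambda u,v:(260+u/4.5-.39,155+v/4.5-.39)
a=np.pi/8
obs=[(cs,hole(a),S(223,401)),(cs,hole(2*a),S(292,482)),(cs,hole(-2*a),S(268,146)),(cs,hole(-a),S(215,216)),
(cs,[-.108,.15,.02],S(160,127)),(cs,[-.108,-.15,.02],S(170,520)),
(cc,hole(-2*a),C(130,263)),(cc,hole(-a),C(225,322))]
f=lambda p:np.concatenate([(proj(c,base2w(p,[P]))[0]-uv) for c,P,uv in obs])
r=least_squares(f,[.55,0,0],loss="soft_l1")
print(r.x,np.degrees(r.x[2]));print(f(r.x).reshape(-1,2).round(2))
R=base2w(r.x,[[.097-.171,0,.101],[.097-.162,0,.121],[.097,0,.02]]);print(R)
print("ring centre proj",proj(cs,R)," scene",proj(cc,R), [((p[0]-260)*4.5,(p[1]-155)*4.5) for p in proj(cc,R)])
E
```

```text
[0.56927758 0.01950268 0.04915332] 2.8162775000789986
[[ 0.22 -0.27]
 [-0.01 -0.18]
 [ 0.02 -0.52]
 [-0.03  0.43]
 [-0.59 -0.4 ]
 [-0.25  0.14]
 [ 0.34 -0.26]
 [ 0.38 -0.36]]
[[0.49536696 0.01586679 0.101     ]
 [0.50435609 0.016309   0.121     ]
 [0.66616043 0.02426863 0.02      ]]
ring centre proj [[305.59793495 213.24286782]
 [309.17243587 208.25301522]
 [376.23141571 227.32824875]]  scene [[337.99066963 208.62913639]
 [338.43224595 200.65801389]
 [338.37481507 179.14822056]] [(np.float64(350.9580133226052), np.float64(241.33111376659667)), (np.float64(352.94510677242994), np.float64(205.46106249796642)), (np.float64(352.68666779939883), np.float64(108.66699249860054))]
```

Fit residuals are under 0.6 px. The predicted ring centre and top also match where the ring appears in the scene picture. Now I plan the hook pose (fingers shut, 45° tilt) and check IK.

```bash
cat >> h.py <<'E'
BASE=np.array([0.56927758,0.01950268,0.04915332])
PIV=base2w(BASE,[[.097,0,0]])[0]
def pose(s,z,ang=0,lat=0,th=45,sg=1):
    """s: mm/1000 forward of pin axis along arm, z height, ang: swing (rad, joint sign), lat: left"""
    yaw=BASE[2]+ang
    f=np.array([np.cos(yaw),np.sin(yaw),0]);l=np.array([-f[1],f[0],0]);u=np.array([0,0,1.])
    p=PIV+f*(s-.182)+l*lat; p[2]=z
    t=np.radians(th); d=np.sin(t)*f-np.cos(t)*u
    y=sg*l; x=np.cross(y,d)
    return p,np.c_[x,y,d]
E
python3 - <<'E'
from rig import arm
from h import *
R=arm.current_tool_rot();p=arm.current_ee_pos();c=arm.get_calibration("wrist")["cam_to_world"]
print(R.round(3));print("cam in tool",R.T@(c[:3,3]-p), "force",arm.current_force())
for sg in (1,-1):
  for th in (35,40,45,50):
    for (s,z,a) in [(.017,.0947,0),(-.06,.172,0),(.017,.115,0),(.017,.115,-.3927),(.017,.095,-.45),(-.06,.172,-.45)]:
        q=arm.solve_ik(*pose(s,z,a,0,th,sg)); print(sg,th,s,z,a,None if q is None else np.round(q,1))
E
```

```text
[[ 0.963  0.269 -0.   ]
 [ 0.269 -0.963  0.001]
 [ 0.    -0.001 -1.   ]]
cam in tool [ 0.07898063  0.001068   -0.21025084] force [-0.11200805 -0.21377329 -0.44658282]
1 35 0.017 0.0947 0 [-11.4  21.  133.9 138.   12.1 119.7]
1 35 -0.06 0.172 0 [ -16.9    1.2  135.4   48.8   14.9 -154.2]
1 35 0.017 0.115 0 [-11.4  17.2 132.2 113.8   8.8 144.3]
1 35 0.017 0.115 -0.3927 None
1 35 0.017 0.095 -0.45 None
1 35 -0.06 0.172 -0.45 [ 30.2  10.7 122.8 -52.1  35.5   3.8]
1 40 0.017 0.0947 0 [-12.9  25.2 139.4 156.   25.4  99.7]
1 40 -0.06 0.172 0 [-20.1   3.1 141.   96.8  14.6 155. ]
1 40 0.017 0.115 0 [-12.9  20.5 137.6 148.8  19.7 107.5]
1 40 0.017 0.115 -0.3927 None
1 40 0.017 0.095 -0.45 None
1 40 -0.06 0.172 -0.45 [ 34.4  12.8 125.9 -65.6  36.4  20.7]
1 45 0.017 0.0947 0 [-14.7  32.5 145.4 161.8  43.   90.9]
1 45 -0.06 0.172 0 [-24.2   8.  147.5 131.   25.2 116.3]
1 45 0.017 0.115 0 [-14.7  26.4 143.5 158.5  35.5  95.2]
1 45 0.017 0.115 -0.3927 [ 23.4  26.1 131.8 246.3  31.8  60.8]
1 45 0.017 0.095 -0.45 None
1 45 -0.06 0.172 -0.45 None
1 50 0.017 0.0947 0 [-16.8  45.8 153.  163.9  67.9  83
[... 754 characters left out ...]
017 0.095 -0.45 None
-1 40 -0.06 0.172 -0.45 [  34.4   12.8  125.9  -65.6   36.4 -159.3]
-1 45 0.017 0.0947 0 [-14.7  32.5 145.4 161.8  43.  -89.1]
-1 45 -0.06 0.172 0 [-24.2   8.  147.5 131.   25.2 -63.7]
-1 45 0.017 0.115 0 [-14.7  26.4 143.5 158.5  35.5 -84.8]
-1 45 0.017 0.115 -0.3927 [  23.4   26.1  131.8  246.3   31.8 -119.2]
-1 45 0.017 0.095 -0.45 None
-1 45 -0.06 0.172 -0.45 None
-1 50 0.017 0.0947 0 [-16.8  45.8 153.  163.9  67.9 -96.7]
-1 50 -0.06 0.172 0 None
-1 50 0.017 0.115 0 [-16.8  37.2 150.5 162.2  57.3 -93. ]
-1 50 0.017 0.115 -0.3927 [  26.6   31.   135.1  237.    41.3 -105.2]
-1 50 0.017 0.095 -0.45 [  29.9   34.6  132.6  243.2   43.2 -104.9]
-1 50 -0.06 0.172 -0.45 None
```

```bash
cat >> h.py <<'E'
TOPW=np.array([21.3,123.7])/1e3; BOTW=np.array([.4,78.3])/1e3
def hook(th,past=.015,w=.032,bias=0.):
    """TCP (s,z): axis midway between wires, end `past` beyond the top wire's far side"""
    t=np.radians(th); d=np.array([np.sin(t),-np.cos(t)]);m=np.array([np.cos(t),np.sin(t)])
    return m*((TOPW+BOTW)@m/2+bias)+d*(TOPW@d+.003+past)
def pose2(s,z,ang,tyaw,th,lat=0,sg=1):
    """like pose, but tool yaw given absolutely (rad world)"""
    yaw=BASE[2]+ang
    f=np.array([np.cos(yaw),np.sin(yaw),0]);l=np.array([-f[1],f[0],0])
    p=PIV+f*(s-.182)+l*lat; p[2]=z
    t=np.radians(th);g=np.array([np.cos(tyaw),np.sin(tyaw),0]);u=np.array([0,0,1.])
    d=np.sin(t)*g-np.cos(t)*u; y=sg*np.array([-g[1],g[0],0]); return p,np.c_[np.cross(y,d),y,d]
E
python3 - <<'E'
from rig import arm
from h import *
for th in (30,34,38,42,46,50):
  for yw in (-12,-6,0,6):
    h=hook(th);b=hook(th,-.010)
    W=[(b[0],b[1]+.1,0),(b[0],b[1],0),(h[0],h[1],0),(h[0],h[1]+.02,0),(h[0],h[1]+.02,-.3927),(h[0],h[1],-.45),(b[0],b[1],-.43),(b[0],b[1]+.1,-.43)]
    Q=[arm.solve_ik(*pose2(*w,np.radians(yw),th)) for w in W]
    print(th,yw,h.round(4),"".join('.' if q is None else 'x' for q in Q))
    if all(q is not None for q in Q): print(np.round([Q[i] for i in (0,2,3,4,5,7)],0).tolist())
E
```

```text
30 -12 [0.0126 0.0979] xxxxxxxx
[[-1.0, 2.0, 118.0, -11.0, 31.0, -71.0], [-1.0, 19.0, 128.0, -54.0, 7.0, -26.0], [-1.0, 15.0, 126.0, -33.0, 10.0, -47.0], [11.0, 17.0, 123.0, -44.0, 16.0, -27.0], [12.0, 20.0, 123.0, -55.0, 15.0, -15.0], [13.0, 5.0, 115.0, -22.0, 35.0, -50.0]]
30 -6 [0.0126 0.0979] xx.xxxxx
30 0 [0.0126 0.0979] xx.xx.xx
30 6 [0.0126 0.0979] xxxxx.xx
34 -12 [0.0137 0.0968] x.x....x
34 -6 [0.0137 0.0968] x......x
34 0 [0.0137 0.0968] x.x....x
34 6 [0.0137 0.0968] xxxx...x
38 -12 [0.0149 0.0958] xxxx.x.x
38 -6 [0.0149 0.0958] xxxxxxxx
[[-5.0, 1.0, 127.0, -4.0, 14.0, -85.0], [-4.0, 23.0, 137.0, 184.0, 18.0, 88.0], [-4.0, 19.0, 135.0, 186.0, 12.0, 86.0], [10.0, 20.0, 132.0, 229.0, 13.0, 54.0], [11.0, 24.0, 132.0, 221.0, 16.0, 64.0], [12.0, 4.0, 123.0, -36.0, 19.0, -41.0]]
38 0 [0.0149 0.0958] xxxxxxxx
[[-11.0, 0.0, 127.0, 24.0, 16.0, -122.0], [-10.0, 23.0, 137.0, 161.0, 19.0, 100.0], [-10.0, 19.0, 136.0, 153.0, 13.0, 109.0], [4.0, 19.0, 133.0, 195.0, 10.0, 79.0], [6.0, 23.0, 134.0, 195.0, 15.0, 81.0], [7.0, 3.0, 125.0, -17.0, 15.0, -68.0]]
38 6 [0.0149 0.0958] xxxxxxxx
[[-1
[... 624 characters left out ...]
, 142.0, 166.0, 32.0, 94.0], [-11.0, 22.0, 140.0, 163.0, 25.0, 98.0], [5.0, 23.0, 137.0, 189.0, 22.0, 86.0], [7.0, 27.0, 138.0, 190.0, 27.0, 86.0], [8.0, 4.0, 129.0, -43.0, 8.0, -41.0]]
42 6 [0.0163 0.095 ] xxxxxxx.
46 -12 [0.0179 0.0942] .xxxxxx.
46 -6 [0.0179 0.0942] .xxxxxx.
46 0 [0.0179 0.0942] xxxxxxxx
[[-13.0, 3.0, 136.0, 117.0, 10.0, 143.0], [-11.0, 35.0, 147.0, 169.0, 47.0, 90.0], [-11.0, 28.0, 145.0, 167.0, 39.0, 92.0], [5.0, 27.0, 141.0, 186.0, 35.0, 88.0], [7.0, 32.0, 142.0, 188.0, 40.0, 89.0], [8.0, 6.0, 133.0, 234.0, 7.0, 42.0]]
46 6 [0.0179 0.0942] xxxxxxx.
50 -12 [0.0196 0.0937] xxxxxxx.
50 -6 [0.0196 0.0937] x.xxxxxx
50 0 [0.0196 0.0937] x.xxxxxx
50 6 [0.0196 0.0937] x.xxxxxx
```

```bash
cat >> h.py <<'E'
TH=43; TY=np.radians(-2)
def P(past,dz=0,ang=0,lat=0,bias=0):
    s,z=hook(TH,past,bias=bias); return pose2(s,z+dz,ang,TY,TH,lat,-1)
E
python3 - <<'E'
from rig import arm
from h import *
for a in [(-.012,.05),(-.012,.03),(-.012,0),(.015,0),(.015,.02),(.015,.02,-.3927),(.015,0,-.45),(-.012,0,-.43),(-.012,.05,-.43)]:
    q=arm.solve_ik(*P(*a)); print(a,P(*a)[0].round(4),None if q is None else np.round(q,1))
arm.grip(0.0)
q=np.array(arm.solve_ik(*P(-.012,.03)))
print(arm.current_width())
q0=np.array(arm.current_joint_positions())
if q[3]>120 and q[5]<0:
    a=q0.copy();a[1]=-10;a[2]=120;arm.move_joints(a)
    print(arm.current_ee_pos())
    b=q.copy();b[0]=q0[0];b[1]=q[1]-30;arm.move_joints(b)
    print(arm.current_ee_pos(),arm.current_t(),arm.current_force())
E
```

```text
(-0.012, 0.05) [0.4826 0.0152 0.1645] [ -9.4  11.2 138.4 157.4  13.3 -73.4]
(-0.012, 0.03) [0.4826 0.0152 0.1445] [ -9.4  15.9 140.6 165.   19.9 -81.3]
(-0.012, 0) [0.4826 0.0152 0.1145] [ -9.4  24.1 143.8 170.1  31.  -87. ]
(0.015, 0) [0.501  0.0161 0.0948] [ -8.5  29.  142.8 172.3  34.8 -88.4]
(0.015, 0.02) [0.501  0.0161 0.1148] [ -8.5  23.7 141.  170.5  27.8 -86.3]
(0.015, 0.02, -0.3927) [0.5105 0.08   0.1148] [  6.8  23.7 137.5 194.6  24.5 -96.9]
(0.015, 0, -0.45) [0.5139 0.0888 0.0948] [  8.7  28.2 138.  194.9  29.5 -95.1]
(-0.012, 0, -0.43) [0.4956 0.0926 0.1145] [ 10.2  23.7 138.8 199.2  26.1 -98.3]
(-0.012, 0.05, -0.43) [0.4956 0.0926 0.1645] [  10.2   13.   134.2  221.2   12.7 -121.5]
0.00041172841413152496
[ 0.09160246 -0.17340497  0.21196698]
[ 0.17507052 -0.44244059  0.39653734] 5.65 [-0.04904917  0.31657175  0.17343629]
```

Run:
```python
from rig import arm
from h import *
import cv2
b=np.array(arm.current_joint_positions());b[0]=-9.4
arm.move_joints(b);print(arm.current_ee_pos())
q=arm.solve_ik(*P(-.012,.04));print(np.round(q,1))
if q[3]>120: arm.move_joints(q)
print(arm.current_ee_pos(),arm.current_t(),arm.current_force(),arm.current_torque())
for n in ["scene","side","wrist"]:
    cv2.imwrite(f"pics/{n}1.png",arm.snapshot(n)[:,:,::-1])
i=cv2.imread("pics/side1.png")[150:310,250:410];cv2.imwrite("pics/side1c.png",cv2.resize(i,(600,600),interpolation=cv2.INTER_CUBIC))
c=arm.get_calibration("wrist");np.save("wc1.npy",c["cam_to_world"])
print(proj(c,np.array([PIV+[0,0,.02]])))
```

```text
[0.47559964 0.01629116 0.3965809 ]
[ -9.4  13.5 139.5 161.9  16.5 -78.1]
[0.48270778 0.01499209 0.15512906] 8.3 [-0.55621052 -0.50629568  0.49603799] [-0.02073663  0.39027479  0.02713974]
[[313.43478977 134.38455629]]
```

View pics/side1c.png

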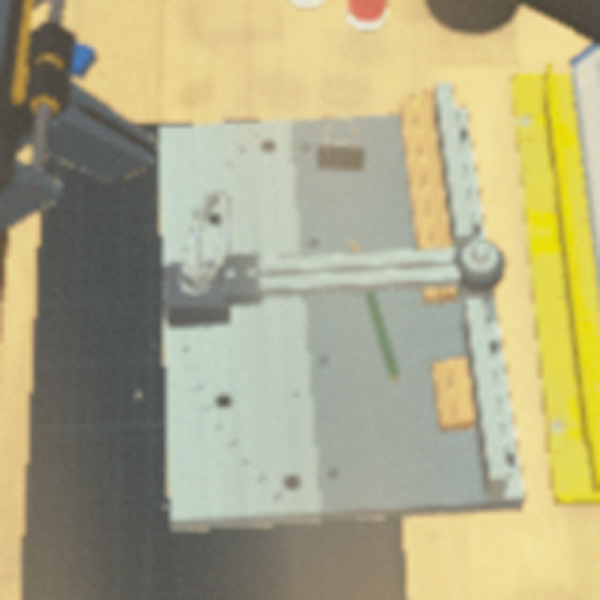

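View pics/wrist1.png

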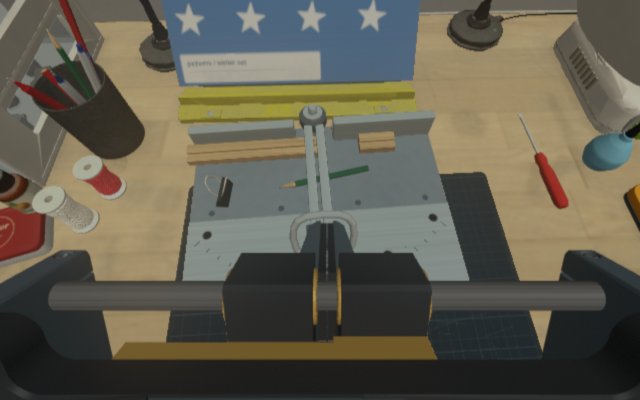

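The wrist view confirms the strip on the left (180-315,150) and the off-cut on the right (377,141). The fingertips sit at about (327,225) in front of the ring, centred. I'll enlarge it and overlay the predicted ring points.

Run:
```python
from rig import arm
from h import *
import cv2
c=arm.get_calibration("wrist")
th=np.radians(25);pts=[]
for y,v in [(-.023,0),(.023,0),(0,.022),(0,-.022),(-.026,.025),(.026,.025),(0,.025)]:
    pts.append([.097-.171+v*np.sin(th),y,.101+v*np.cos(th)])
W=base2w(BASE,pts+[hole(np.pi/8*k) for k in(-2,-1,1,2)])
print(proj(c,W).round(1)); print("tcp",proj(c,[arm.current_ee_pos()]), "side tcp",proj(arm.get_calibration("side"),[arm.current_ee_pos()]))
i=cv2.imread("pics/wrist1.png")
i=cv2.resize(i[190:290,250:410],None,fx=5,fy=5,interpolation=cv2.INTER_CUBIC)
for p in proj(c,W): cv2.circle(i,(int((p[0]-250+.5)*5),int((p[1]-190+.5)*5)),3,(0,0,255),-1)
p=proj(c,[arm.current_ee_pos()])[0];cv2.circle(i,(int((p[0]-250)*5),int((p[1]-190)*5)),4,(0,255,0),-1)
cv2.imwrite("pics/wrist1c.png",i)
```

```text
[[350.1 232.8]
 [296.6 237.1]
 [322.3 215.6]
 [324.5 252.5]
 [354.1 210.3]
 [290.  215.3]
 [322.2 212.8]
 [206.6 234.1]
 [259.2 264.2]
 [387.5 253.5]
 [432.4 216.3]]
tcp [[324.39566477 224.11760289]] side tcp [[298.9606114  200.17835686]]
```

View pics/wrist1c.png

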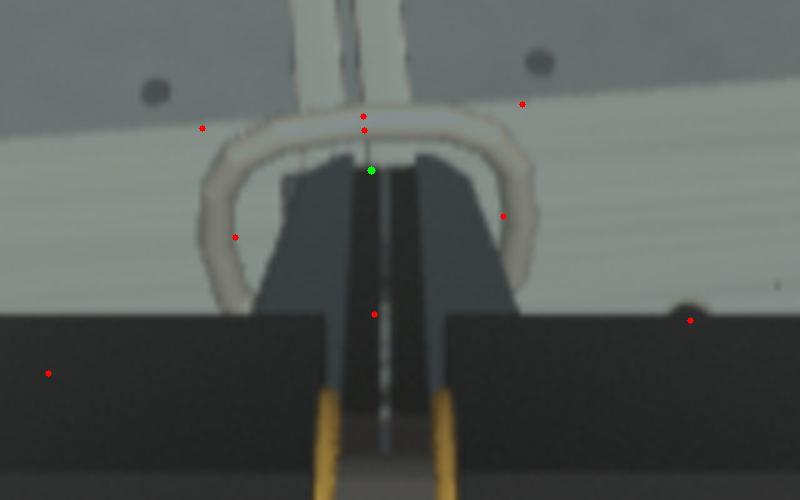

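The ring is where predicted. The fingertips sit about 2-3 mm right of centre, so I'll shift 2 mm left, descend and insert in force-checked steps.

Run:
```python
from rig import arm
from h import *
import cv2
L=.002
arm.move_l(*P(-.012,.01,lat=L),feed=.06); arm.sleep(.1)
F0=np.array(arm.current_force());print(F0.round(2))
ok=True
for past,dz in [(-.012,0),(-.008,0),(-.004,0),(0,0),(.004,0),(.008,0),(.012,0),(.015,0)]:
    arm.move_l(*P(past,dz,lat=L),feed=.03);arm.sleep(.05)
    dF=np.array(arm.current_force())-F0;print(past,dF.round(2))
    if np.linalg.norm(dF)>4: print("STOP");break
print(arm.current_t())
for n in ["scene","side","wrist"]:
    cv2.imwrite(f"pics/{n}2.png",arm.snapshot(n)[:,:,::-1])
i=cv2.imread("pics/wrist2.png")
i=cv2.resize(i[140:300,200:440],None,fx=3.3,fy=3.3,interpolation=cv2.INTER_CUBIC);cv2.imwrite("pics/wrist2c.png",i)
i=cv2.imread("pics/side2.png")[170:270,260:360];cv2.imwrite("pics/side2c.png",cv2.resize(i,(600,600),interpolation=cv2.INTER_CUBIC))
```

```text
[-0.27 -0.38 -1.46]
-0.012 [0.97 0.99 1.35]
-0.008 [0.99 1.06 1.77]
-0.004 [0.8  0.32 1.13]
0 [-0.53  0.88  2.49]
0.004 [0.04 0.5  1.44]
0.008 [ 0.23 -0.39  2.02]
0.012 [-0.02  0.39  0.73]
0.015 [-0.44  0.43  2.55]
12.0333
```

View pics/wrist2c.png

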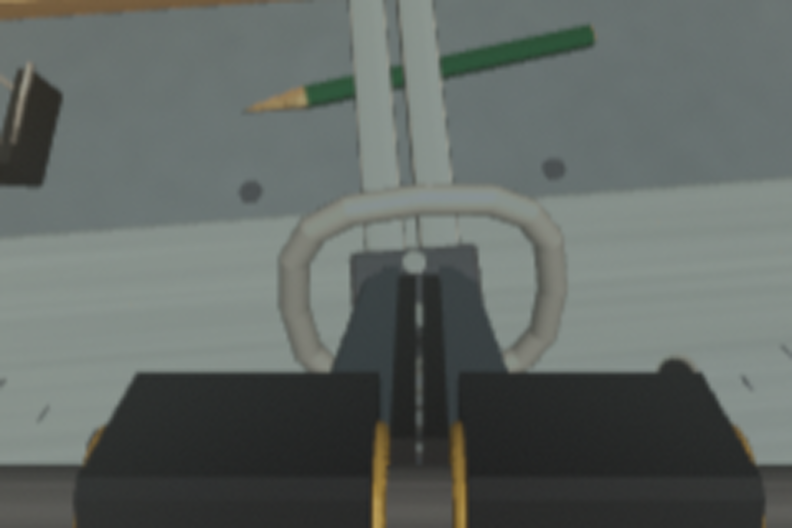

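View pics/side2c.png

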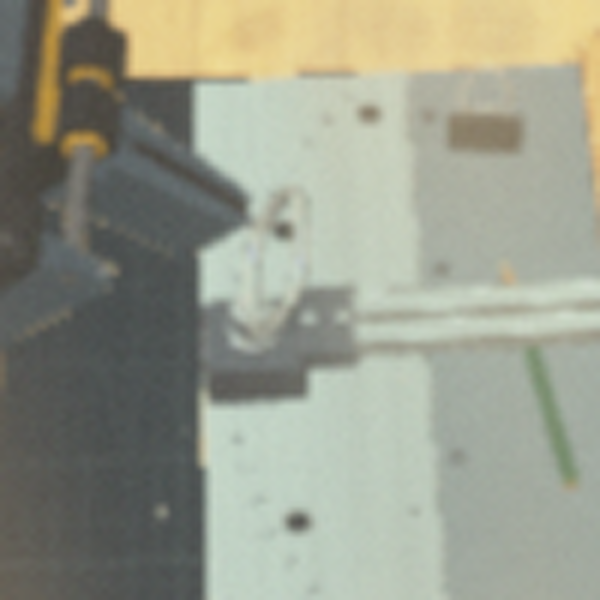

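Run:
```python
from rig import arm
from h import *
import cv2
p=np.array(arm.current_ee_pos());R=np.array(arm.current_tool_rot());print(p,P(.015,lat=.002)[0]);print(R.round(3))
cors=np.array([p+R@np.array([a*.016,b*.0135,-d]) for d in (0,.05) for a in(-1,1) for b in(-1,1)])
ring=[];t=np.radians(25)
for y,v in [(-.023,-.022),(.023,-.022),(.023,.022),(-.023,.022)]: ring.append([.097-.171+v*np.sin(t),y,.101+v*np.cos(t)])
ring=base2w(BASE,ring)
for n,(x0,y0,w,h_) in dict(side=(260,170,100,100),scene=(290,160,100,80),wrist=(200,140,240,160)).items():
    c=arm.get_calibration(n);i=cv2.imread(f"pics/{n}2.png")[y0:y0+h_,x0:x0+w];k=min(780/w,590/h_)
    i=cv2.resize(i,None,fx=k,fy=k,interpolation=cv2.INTER_CUBIC)
    g=lambda q:tuple(int(v) for v in ((q-[x0,y0]+.5)*k))
    for j,q in enumerate(proj(c,cors)): cv2.circle(i,g(q),3,(0,255,0) if j<4 else (255,255,0),-1)
    for q in proj(c,[p]): cv2.circle(i,g(q),3,(255,0,255),-1)
    for q in proj(c,ring): cv2.circle(i,g(q),3,(0,0,255),-1)
    cv2.imwrite(f"pics/{n}2o.png",i)
```

```text
[0.50085982 0.01815023 0.09477582] [0.50092599 0.01814268 0.0947651 ]
[[ 0.731 -0.035  0.682]
 [-0.026 -0.999 -0.024]
 [ 0.682  0.    -0.731]]
```

View pics/side2o.png

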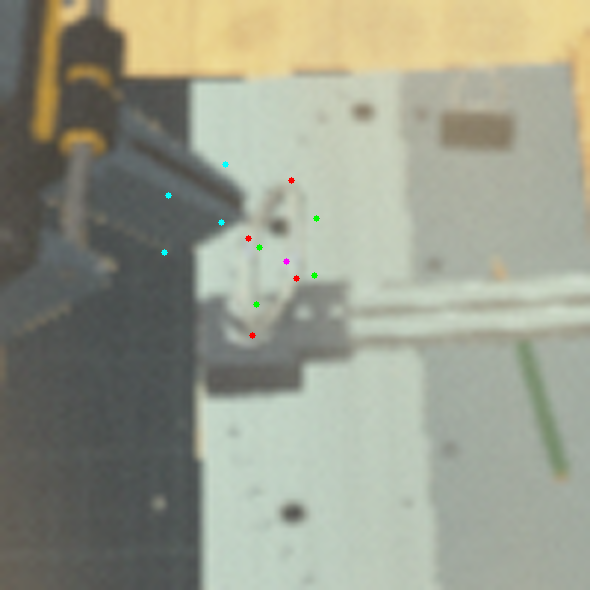

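View pics/scene2o.png

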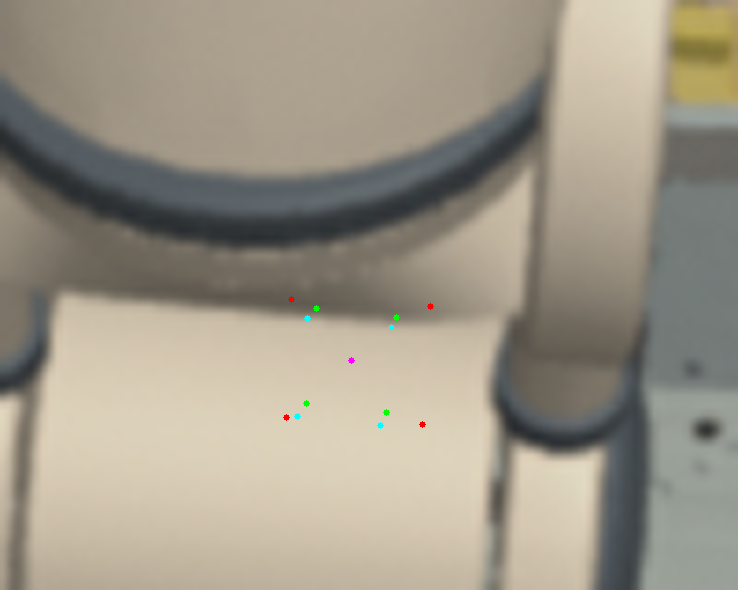

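View pics/wrist2o.png

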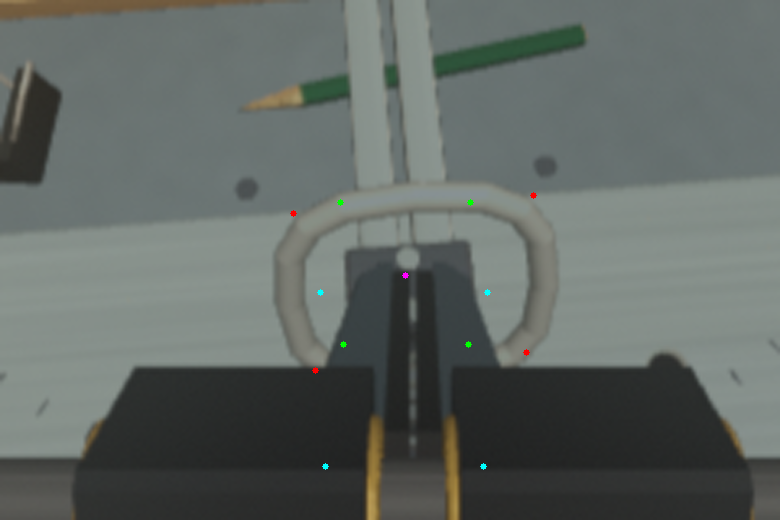

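Run:
```python
from rig import arm
from h import *
import cv2
p=np.array(arm.current_ee_pos());R=np.array(arm.current_tool_rot())
def tri(us,uw):
    A=[];B=[]
    for n,uv in(("side",us),("wrist",uw)):
        c=arm.get_calibration(n);T=c["cam_to_world"];d=T[:3,:3]@np.linalg.solve(c["intrinsics"],[uv[0],uv[1],1]);d/=np.linalg.norm(d)
        M=np.eye(3)-np.outer(d,d);A.append(M);B.append(M@T[:3,3])
    A=np.array(A);x=np.linalg.solve(A.sum(0),sum(B));
    return x,[np.linalg.norm(A[i]@x-B[i]) for i in(0,1)]
k=5.9;kw=3.25
for us,uw in [((243,203),(409,268)),((243,215),(430,268)),((285,190),(405,190))]:
    x,e=tri((260+us[0]/k-.5,170+us[1]/k-.5),(200+uw[0]/kw-.5,140+uw[1]/kw-.5)); print(x,e,"tool",R.T@(x-p))
i=cv2.imread("pics/side2.png")[160:260,240:340]
i=cv2.resize(i,(600,600),interpolation=cv2.INTER_NEAREST);cv2.imwrite("pics/s2n.png",i)
i=cv2.imread("pics/wrist2.png")[190:270,280:370]
cv2.imwrite("pics/w2n.png",cv2.resize(i,None,fx=7,fy=7,interpolation=cv2.INTER_NEAREST))
```

```text
[0.48541695 0.01806    0.13631223] [np.float64(0.00028130917683858976), np.float64(0.0002813091768385434)] tool [ 0.01704019  0.00062926 -0.04090233]
[0.48572209 0.01418777 0.13430036] [np.float64(0.0001586174651328719), np.float64(0.0001586174651329157)] tool [ 0.01599004  0.00448847 -0.03913072]
[0.50022818 0.01947088 0.14018226] [np.float64(0.0023169759497321026), np.float64(0.0023169759497319795)] tool [ 0.03046965 -0.00129757 -0.03367202]
```

View pics/s2n.png

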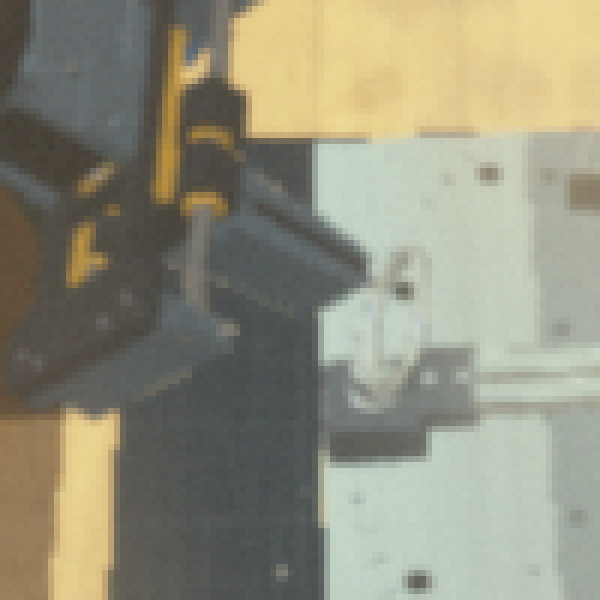

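View pics/w2n.png

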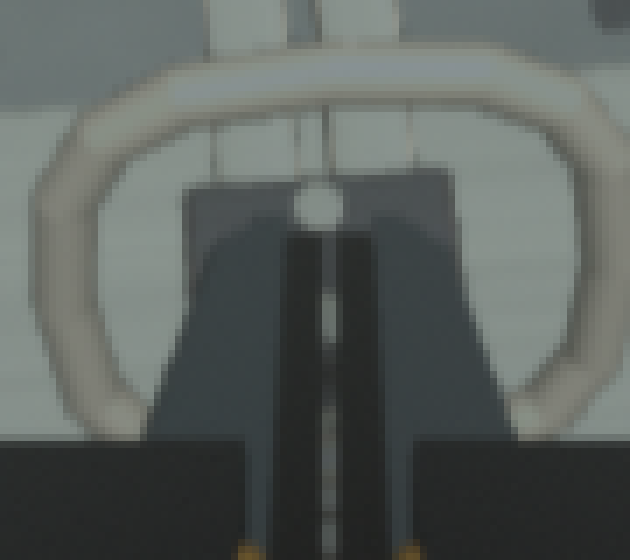

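Run:
```python
from rig import arm
from h import *
p=np.array(arm.current_ee_pos());R=np.array(arm.current_tool_rot());c=arm.get_calibration("wrist")
for x in(-.016,0,.016):
  for z in (0,-.02,-.04): 
    print(x,z,[proj(c,[p+R@np.array([x,y,z])])[0].round(0).tolist() for y in(-.059,-.0455,-.0135,0,.0455,.059)])
print(arm.current_width(),arm.current_force())
```

```text
-0.016 0 [[240.0, 246.0], [260.0, 246.0], [305.0, 245.0], [324.0, 245.0], [389.0, 245.0], [408.0, 245.0]]
-0.016 -0.02 [[233.0, 259.0], [254.0, 259.0], [303.0, 258.0], [324.0, 258.0], [395.0, 258.0], [416.0, 258.0]]
-0.016 -0.04 [[223.0, 274.0], [246.0, 274.0], [301.0, 274.0], [324.0, 274.0], [402.0, 274.0], [425.0, 274.0]]
0 0 [[239.0, 224.0], [258.0, 224.0], [305.0, 224.0], [324.0, 224.0], [390.0, 224.0], [410.0, 224.0]]
0 -0.02 [[231.0, 235.0], [252.0, 235.0], [303.0, 235.0], [324.0, 235.0], [396.0, 235.0], [418.0, 235.0]]
0 -0.04 [[221.0, 249.0], [244.0, 249.0], [300.0, 249.0], [324.0, 249.0], [404.0, 249.0], [427.0, 249.0]]
0.016 0 [[237.0, 202.0], [257.0, 202.0], [304.0, 202.0], [324.0, 202.0], [392.0, 202.0], [412.0, 202.0]]
0.016 -0.02 [[228.0, 211.0], [250.0, 211.0], [302.0, 211.0], [324.0, 211.0], [398.0, 211.0], [420.0, 211.0]]
0.016 -0.04 [[218.0, 223.0], [242.0, 223.0], [300.0, 223.0], [324.0, 223.0], [406.0, 223.0], [430.0, 223.0]]
0.0004266040115517182 [ 0.33056529 -0.15446184 -0.8881116 ]
```

Run:
```python
import cv2
i=cv2.imread("pics/wrist0.png")[200:360,180:460]
cv2.imwrite("pics/w0c.png",cv2.resize(i,None,fx=2.8,fy=2.8,interpolation=cv2.INTER_CUBIC))
```

```text
(no output)
```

View pics/w0c.png

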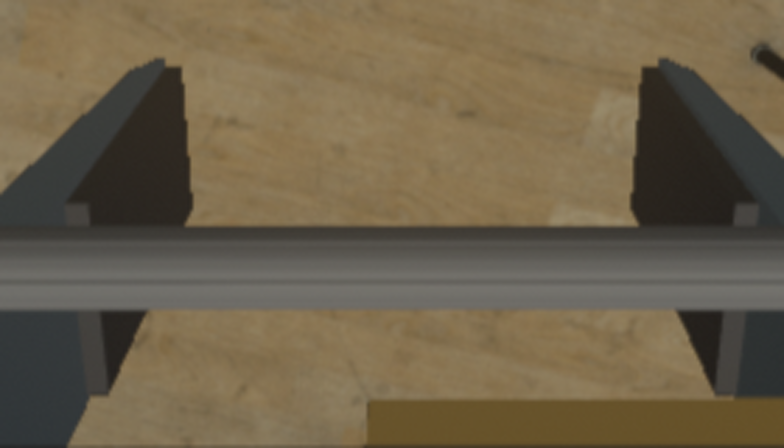

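Both the side view and the wrist views (open and shut) show the real finger ends about 39 mm short of the reported TCP. The pad corners match tool z = -0.04 exactly. So the finger is not in the ring yet. I'll advance further along the finger axis under force guard and re-check partway.

```bash
cat > adv.py <<'E'
import sys
from rig import arm
from h import *
import cv2
def advance(a,b,n,lat,lim=3.5,dz=0,ang=0):
    F0=np.mean([arm.current_force() for _ in range(3)],0)
    for past in np.linspace(a,b,n+1)[1:]:
        arm.move_l(*P(past,dz,ang,lat=lat),feed=.03);arm.sleep(.05)
        dF=np.array(arm.current_force())-F0;print(round(past,4),dF.round(2))
        if np.linalg.norm(dF)>lim: print("STOP");return past
    return b
def pics(k):
    for n in ["side","wrist"]: cv2.imwrite(f"pics/{n}{k}.png",arm.snapshot(n)[:,:,::-1])
    a=cv2.resize(cv2.imread(f"pics/side{k}.png")[170:250,250:350],None,fx=4.2,fy=4.2,interpolation=cv2.INTER_CUBIC)
    b=cv2.resize(cv2.imread(f"pics/wrist{k}.png")[140:270,230:430],None,fx=1.9,fy=1.9,interpolation=cv2.INTER_CUBIC)
    o=np.zeros((max(a.shape[0],b.shape[0]),a.shape[1]+b.shape[1],3),np.uint8);o[:a.shape[0],:a.shape[1]]=a;o[:b.shape[0],a.shape[1]:]=b
    cv2.imwrite(f"pics/both{k}.png",o);print(arm.current_t(),arm.current_ee_pos())
E
python3 - <<'E'
from adv import *
advance(.015,.038,5,.002);pics(3)
E
```

```text
0.0196 [-0.92  0.61  0.17]
0.0242 [-0.36  0.26  0.87]
0.0288 [-1.38  1.04  0.64]
0.0334 [-0.49  0.1   0.33]
0.038 [-2.01  0.58 -0.38]
14.0333 [0.5165028  0.01893072 0.07792463]
```

View pics/both3.png

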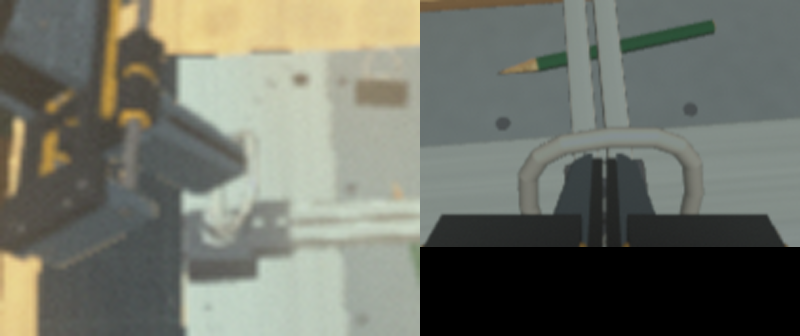

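The tip is now just at the ring plane, under the top wire and centred. This agrees with the 39 mm correction, so I continue.

Run:
```python
from adv import *
advance(.038,.056,6,.002);pics(4)
```

```text
0.041 [-0.48 -0.71  0.18]
0.044 [ 0.36  0.33 -1.03]
0.047 [ 0.62 -0.5  -0.32]
0.05 [-0.3   0.08 -0.33]
0.053 [ 0.01 -0.36 -0.41]
0.056 [ 0.03 -0.02 -0.89]
15.9333 [0.5288102  0.01954329 0.06476543]
```

View pics/both4.png

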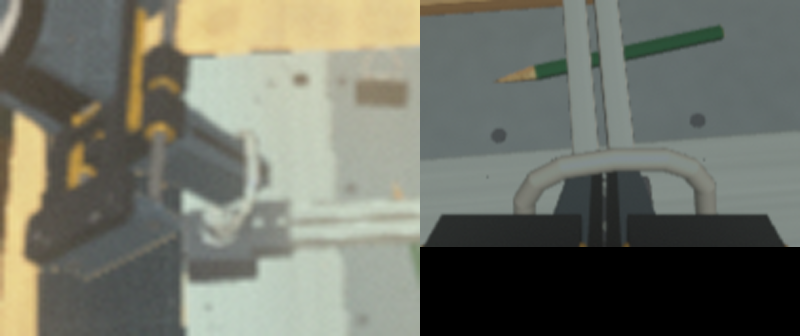

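The finger is through the ring and the top wire now crosses in front of it. Now I lift straight up in steps.

Run:
```python
from adv import *
F0=np.mean([arm.current_force() for _ in range(5)],0)
contact=None
for k in range(1,14):
    dz=.0015*k
    arm.move_l(*P(.056,dz,lat=.002),feed=.03);arm.sleep(.04)
    dF=np.mean([arm.current_force() for _ in range(3)],0)-F0;print(round(dz,4),dF.round(2))
    if dF[2]<-2.5 and contact is None: contact=dz
    if np.linalg.norm(dF)>14: print("STOP");break
    if contact and dz>=contact+.0105: break
print("contact",contact);pics(5)
```

```text
0.0015 [-0.02 -2.16 -1.71]
0.003 [-1.19 -0.   -3.92]
0.0045 [-2.07 -1.   -4.71]
0.006 [-1.84 -0.85 -4.13]
0.0075 [-2.41 -0.04 -5.05]
0.009 [-2.5   1.09 -4.3 ]
0.0105 [-3.79 -0.83 -5.69]
0.012 [-3.23  0.26 -5.61]
0.0135 [-2.56 -0.46 -6.23]
0.015 [-2.42 -1.31 -5.81]
contact 0.003
18.95 [0.52884087 0.01952598 0.07980018]
```

View pics/both5.png

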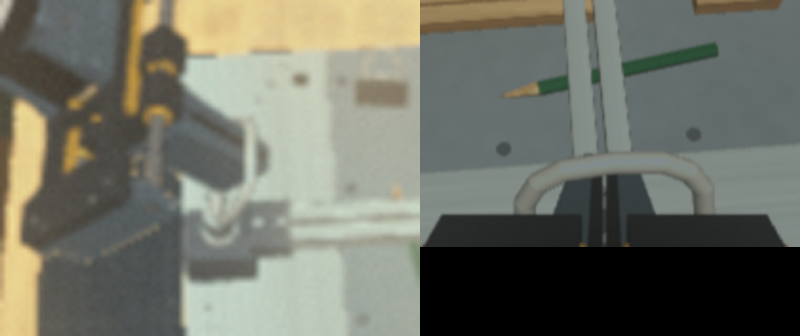

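The pin is up about 13 mm: contact came at +2 mm, and Fz is near -6 N. Now I swing left about the pivot, keeping the true fingertip on the arc.

```bash
cat >> adv.py <<'E'
D=.039
def rot(a):
    c,s=np.cos(a),np.sin(a);return np.array([[c,-s,0],[s,c,0],[0,0,1.]])
def SW(ang,past=.056,dz=.015,lat=.002):
    p,R=P(past,dz,lat=lat); tip=p-D*R[:,2]; o=PIV*[1,1,0]
    tip=o+rot(ang)@(tip-o); R2=rot(np.radians(8)*ang/.3927)@R
    return tip+D*R2[:,2],R2
E
python3 - <<'E'
from adv import *
A=np.linspace(0,-.3927,11)
Q=[arm.solve_ik(*SW(a)) for a in A];print([None if q is None else np.round(q).tolist() for q in Q[::5]], arm.solve_ik(*SW(-.46,dz=0)) is not None)
for a in A[1:]:
    arm.move_l(*SW(a),feed=.04)
    F=np.array(arm.current_force());print(round(a,3),F.round(2))
    if np.linalg.norm(F)>16: print("STOP");break
arm.sleep(.2);print(arm.current_force());pics(6)
cv2.imwrite("pics/scene6.png",arm.snapshot("scene")[:,:,::-1])
E
```

```text
[[-7.0, 32.0, 139.0, 174.0, 34.0, -89.0], [4.0, 31.0, 137.0, 193.0, 32.0, -94.0], [13.0, 31.0, 133.0, 213.0, 29.0, -103.0]] True
-0.039 [-4.5   0.57 -7.79]
-0.079 [-2.69  0.52 -7.57]
-0.118 [-0.83  0.86 -7.33]
-0.157 [-1.19  1.1  -7.65]
-0.196 [-1.72  1.36 -6.92]
-0.236 [-3.08  0.62 -7.41]
-0.275 [-3.5   0.66 -7.85]
-0.314 [-5.09  1.25 -7.79]
-0.353 [-6.63  2.7  -7.37]
-0.393 [-7.76  2.66 -6.57]
[-8.45355116  2.14856476 -7.28303138]
22.25 [0.53859489 0.07854906 0.0793352 ]
```

View pics/both6.png

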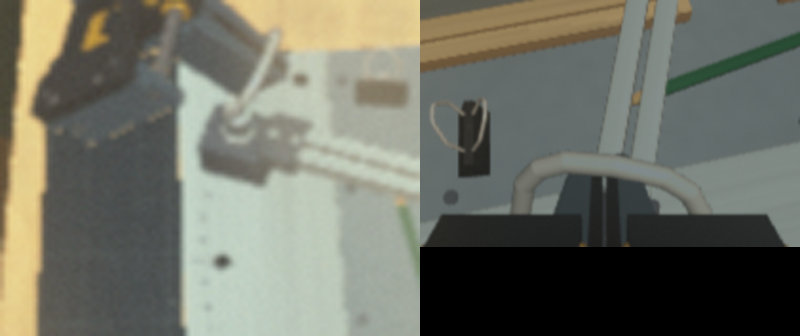

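```bash
cat >> adv.py <<'E'
def bar(k,pts,org=(230,140),sc=1.9,ox=420):
    c=arm.get_calibration("wrist")
    W=[ray(c,(org[0]+(u-ox)/sc-.25,org[1]+v/sc-.25),.058) for u,v in pts]
    d=W[0]-W[1]; a=np.arctan2(d[1],d[0])-BASE[2]
    for w in W:
        v=PIV-w; print("via pivot",np.arctan2(v[1],v[0])-BASE[2],w.round(4))
    print("dir",a)
E
python3 - <<'E'
from adv import *
bar(6,[(653,2),(630,150)])
i=cv2.imread("pics/wrist6.png")[60:230,250:430]
cv2.imwrite("pics/w6c.png",cv2.resize(i,None,fx=3.4,fy=3.4,interpolation=cv2.INTER_CUBIC))
E
```

```text
via pivot -0.37344800389626437 [0.6196 0.0399 0.058 ]
via pivot -0.3801344838207029 [0.5496 0.0643 0.058 ]
dir -0.38456349652557
```

View pics/w6c.png

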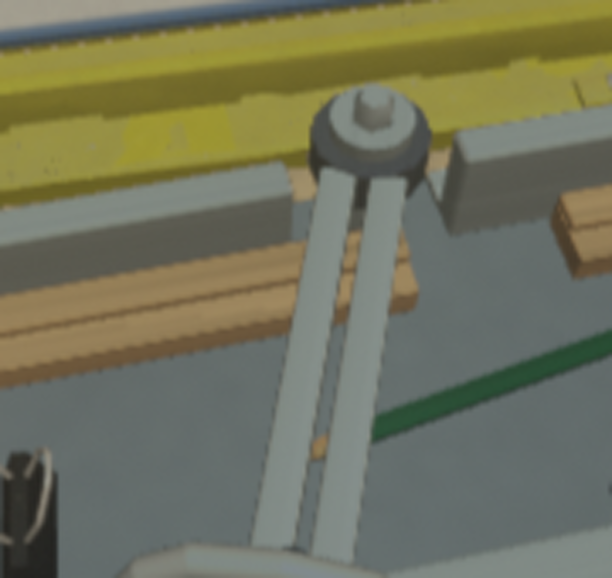

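Arm angle is about -0.38 against the hole at -0.393, so it is on or just short of it. I lower the finger to release the pin, watching the force.

Run:
```python
from adv import *
for dz in [.012,.009,.006,.003,.001,-.001]:
    arm.move_l(*SW(-.3927,dz=dz),feed=.03);arm.sleep(.05)
    print(dz,np.array(arm.current_force()).round(2))
pics(7);
i=cv2.imread("pics/wrist7.png")[60:230,250:430]
cv2.imwrite("pics/w7c.png",cv2.resize(i,None,fx=3.4,fy=3.4,interpolation=cv2.INTER_CUBIC))
```

```text
0.012 [-8.28  3.83 -7.22]
0.009 [-8.27  3.   -7.25]
0.006 [-8.49  2.51 -5.21]
0.003 [-8.55  3.16 -4.76]
0.001 [-6.46  1.56 -1.9 ]
-0.001 [-1.44  0.05 -0.81]
24.2 [0.54006856 0.07872597 0.0642    ]
```

View pics/both7.png

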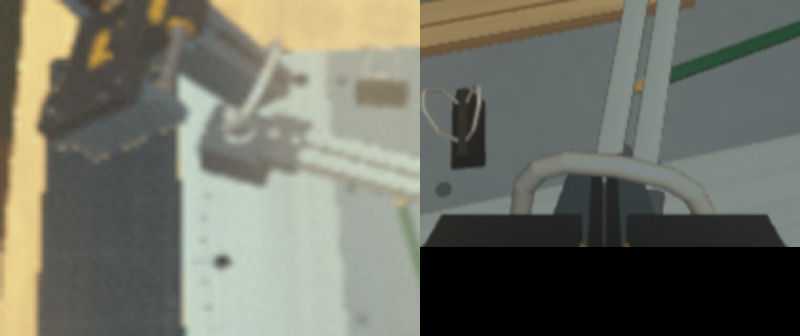

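View pics/w7c.png

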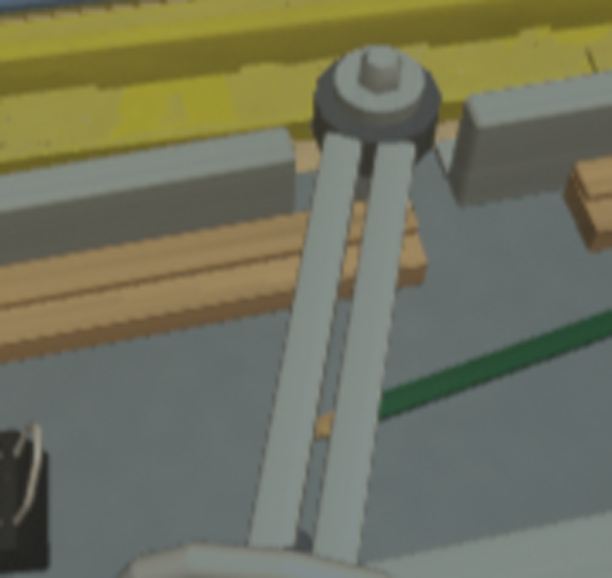

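The ring load stayed on until dz ≈ +1 mm, its starting home height, so the pin dropped into the hole rather than resting on the plate. Now I back out along the finger axis and then go up.

Run:
```python
from adv import *
p=np.array(arm.current_ee_pos());p,R=SW(-.3927,dz=-.001)
F0=np.array(arm.current_force())
for k in range(1,10):
    arm.move_l(p-R[:,2]*.005*k,R,feed=.05);f=np.array(arm.current_force());print(5*k,f.round(2))
    if np.linalg.norm(f-F0)>8: print("STOP");break
else:
    q=p-R[:,2]*.045
    for up in (.06,.05,.04,.03):
        try: arm.move_l(q+[0,0,up],R,feed=.08);print("up",up);break
        except arm.Unreachable: pass
pics(8);print(np.round(arm.current_joint_positions(),1))
i=cv2.imread("pics/wrist8.png")[100:270,220:430]
cv2.imwrite("pics/w8c.png",cv2.resize(i,None,fx=3.4,fy=3.4,interpolation=cv2.INTER_CUBIC))
```

```text
5 [-0.07 -0.75  0.65]
10 [0.34 0.29 0.09]
15 [-0.96 -0.85 -0.71]
20 [-0.34  0.64 -0.71]
25 [0.13 0.54 0.15]
30 [0.42 0.25 0.37]
35 [-0.15 -0.87 -0.13]
40 [ 1.03  0.52 -0.2 ]
45 [ 0.1  -0.09  0.66]
up 0.06
27.45 [0.50906919 0.08407285 0.15618996]
[  15.6   16.   131.4  247.2   18.6 -136.8]
```

View pics/both8.png

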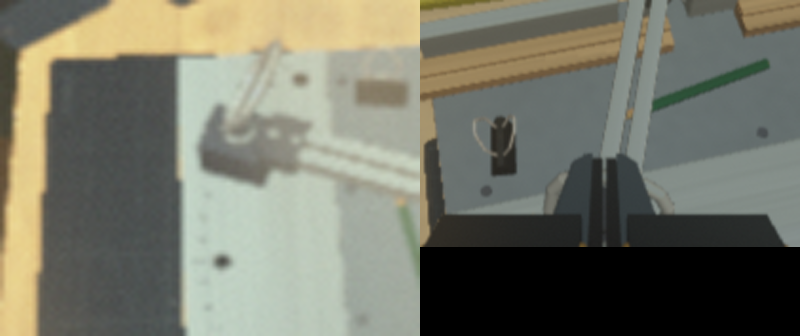

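View pics/w8c.png

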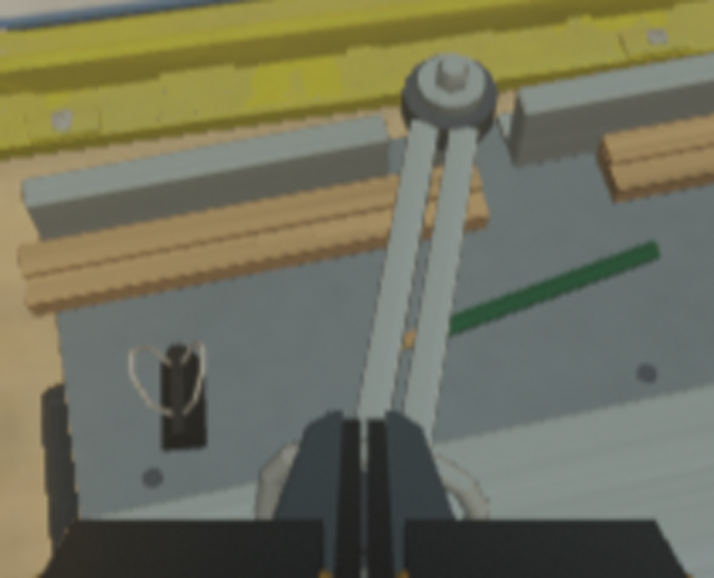

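The finger is clear: the ring stands free in the side view, and the fingers sit in front of and above it. I move further away and check ring height and arm angle with overlays for pin home versus pin on the plate.

Run:
```python
from adv import *
a=np.array(arm.current_joint_positions());a[1]-=25;arm.move_joints(a);arm.sleep(.3);pics(9)
c=arm.get_calibration("side");t=np.radians(25)
i=cv2.imread("pics/side9.png")[165:235,280:360];k=8
i=cv2.resize(i,None,fx=k,fy=k,interpolation=cv2.INTER_CUBIC)
g=lambda q:tuple(int(v) for v in ((q-[280,165]+.5)*k))
def ringpts(ang,pin):
    L=[]
    for y,v in [(0,-.025),(.026,0),(0,.025),(-.026,0)]+[(.018,.025),(-.018,.025)]:
        s=-.171+v*np.sin(t);L.append([.097+s*np.cos(ang)-y*np.sin(ang),s*np.sin(ang)+y*np.cos(ang),.101+pin+v*np.cos(t)])
    return base2w(BASE,L)
for pin,col in((0,(0,0,255)),(.008,(255,0,0))):
    for q in proj(c,ringpts(-.3927,pin)): cv2.circle(i,g(q),4,col,-1)
# bar line, block top corners
B=[[.097-r*np.cos(.3927),r*np.sin(.3927),z] for r,z in((.182,.051),(.15,.058),(.1,.058),(.05,.058))]
for q in proj(c,base2w(BASE,B)): cv2.circle(i,g(q),3,(0,255,0),-1)
cv2.imwrite("pics/s9o.png",i)
cw=arm.get_calibration("wrist")
j=cv2.imread("pics/wrist9.png");
for q in proj(cw,np.vstack([ringpts(-.3927,0),base2w(BASE,B[1:])])): cv2.circle(j,tuple(int(v) for v in q+.5),2,(0,0,255),-1)
for q in proj(cw,ringpts(-.3927,.008)): cv2.circle(j,tuple(int(v) for v in q+.5),2,(255,0,0),-1)
cv2.imwrite("pics/w9o.png",j)
```

```text
28.6917 [0.50378715 0.08259916 0.38179373]
```

View pics/s9o.png

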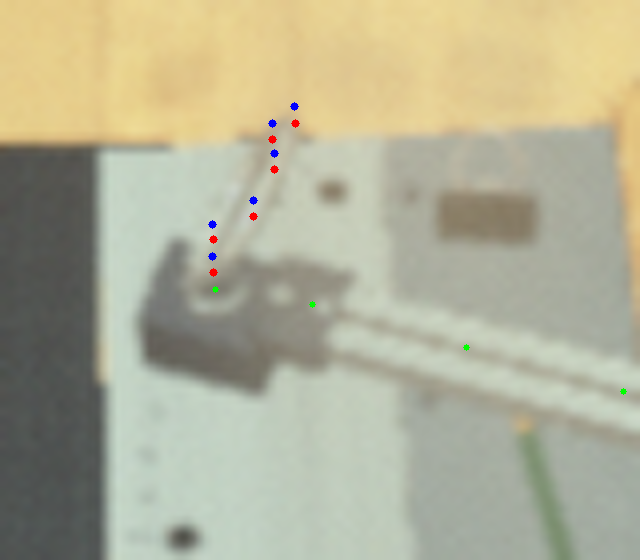

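View pics/w9o.png

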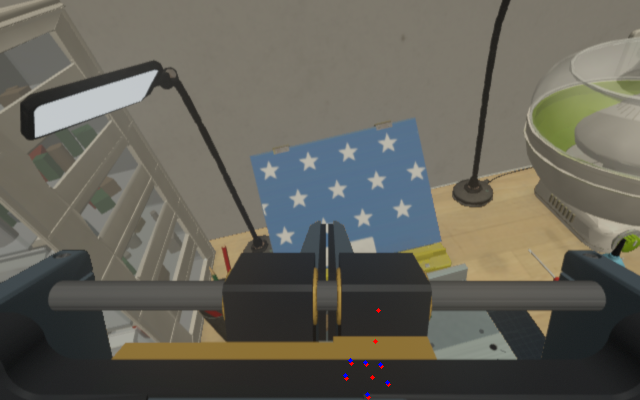

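Run:
```python
import cv2,numpy as np
def f(n,x,y):
    i=cv2.imread(n)[y:y+45,x:x+45];i=cv2.resize(i,None,fx=8.5,fy=8.5,interpolation=cv2.INTER_CUBIC)
    l=cv2.cvtColor(i,cv2.COLOR_BGR2LAB);l[:,:,0]=cv2.createCLAHE(4,(3,3)).apply(l[:,:,0]);return cv2.cvtColor(l,cv2.COLOR_LAB2BGR)
cv2.imwrite("pics/cmp.png",np.hstack([f("pics/side9.png",288,170),f("pics/side6.png",288,170)]))
```

```text
(no output)
```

View pics/cmp.png

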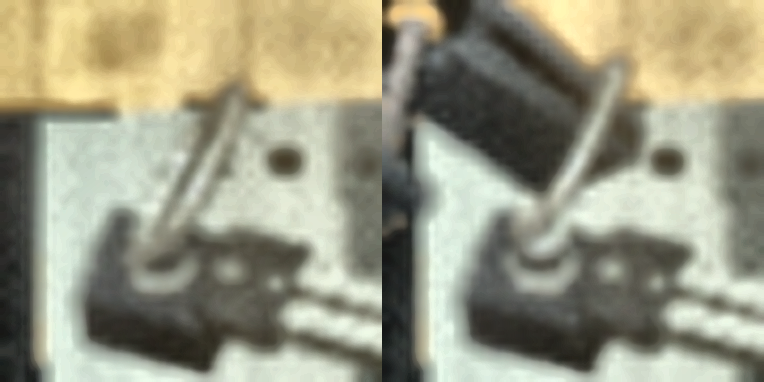

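The ring top sits 2.9 px (about 12 mm) lower than when lifted at about 13 mm. Resting on the plate would give only about 5 mm, so the pin is home. The arm's slot lies on the -0.393 overlay. Handing in.

Run:
```python
from rig import arm
print(arm.current_t(),arm.current_force());arm.sign_off()
```

```text
28.6917 [0.21224536 0.11450577 0.12157076]
the job is handed in; nothing more can be done
```

The swing arm is now pinned one hole to the left, on the long strip's side, and I handed the job in at 28.7 s. No verdict came back. I hooked the ring with the shut fingers and lifted the pin about 13 mm while the arm was still square. I then swung the arm, lowered the pin into the hole and backed the finger out.

**Last checks:**
- **Arm angle:** the arm lines up with the picture overlay for -0.393 rad. A direct measurement before the pin dropped gave -0.37 to -0.385.
- **Pin:** I judge it fully home. The ring load lasted down to its starting height, and the ring top then sat about 12 mm lower than when lifted. Resting on the plate would have been about 5 mm lower. The ring is faint in the side picture, so this is good to about 2 mm.
- **Forces:** the net tool force stayed below about 13 N throughout, against the 30 N limit on the ring. It was near zero at hand-in, with the gripper clear.
- **Strip, off-cut and other items:** none showed any visible movement in the pictures that covered them. I did not measure their positions again at the end.

**One disagreement:** the cameras showed the finger ends about 39 mm short of the reported TCP. My first insertion therefore stopped in front of the ring. I trusted the pictures, moved further in small force-checked steps, and the finger then went through the ring.

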